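# Collect polished watch cases and open the degreaser

## Task

Get the two polished watch cases ready for cleaning: take both out of the polisher's catch tray and set them down, without dropping them, in the blue tote. Then open the orange degreaser bottle: press its white push-and-turn safety cap down, and while it is held down twist it counter-clockwise (seen from above) about a fifth of a turn (70 degrees), then lift it off. Finish still holding the cap in the gripper, upright and about 5 cm clear above the bottle's mouth, and leave the other things on the shelf where they are.

Things in the scene. Friction and masses are not known exactly. Their poses are not given: they have to be found in the camera images.
- tray_floor (a point): Centre of the catch tray's inner floor, 3 mm above the worktop: low open steel tray, fixed, outside 146 mm along its x by 216 mm along its y, walls 3 mm thick, 18 mm high. About 55 mm beyond its +y wall stands the 190 mm tall polisher (blue foot, green bowl 236 mm across) with a sloping spout, up to 60 mm high, ending 8 mm from the tray wall.
- case_steel_center (a point): Centre of the silver watch case (6 mm above its underside): round puck 38 mm across, 12 mm thick, about 60 g, white dial on top, lying flat in the catch tray. Four small lugs stick out along its x (to 24 mm from the centre, within 14 mm either side of the x axis); its sides at +y and -y are free for gripping. z up.
- case_gold_center (a point): Centre of the gold-coloured watch case with a blue dial; otherwise the same as the steel one.
- tote: Blue open plastic tote, loose, 0.5 kg, outside 210 mm along its x by 160 mm along its y, 45 mm high, walls and floor 4 mm thick. Origin at the centre of its underside, z up.
- mouth (a point): Centre of the top of the orange degreaser bottle's neck, 140 mm above the worktop, z up. Bottle 74 mm across up to 75 mm height, tapering to a 26 mm neck above 100 mm, clamped upright in a dark holder 104 mm across: it does not move. Two lugs on the neck, towards its +x and -x, hold the cap.
- cap_center (a point): Centre (half-way up) of the white safety cap, red top: round, 54 mm across, 32 mm high, 40 g. Seated, its underside is 122 mm above the worktop. z up, x along the mouth's x when locked. Grip it across any diameter. Locked until pressed straight down 5 mm or more (aim for 6 to 7; bottom at 8); then turns counter-clockwise from above; free to lift at 58 to 78 degrees (aim for 68), stop at 80.
- seal (a joint): Sprung white plug, 18 mm across, in the bottle's mouth under the cap; it pushes the cap up. Value in m: 0 as the cap stands locked, negative as the cap is pressed (-0.008 at the bottom), up to 0.002 when the cap is off. Its push: 4 N at 0, 7.5 N at -0.005, 9.5 N at -0.008.
- anvil: Bronze bench anvil, 100 x 70 mm, 66 mm high, with a horn; a bystander. Origin under its centre.
- die_set: Caseback die set: black base 110 x 170 mm with grey plastic dies, 44 mm high; a bystander. Origin under its centre.
- cuff_watch: Silver cuff watch lying on its side, about 68 x 64 mm, 30 mm high; a bystander. Origin under its centre.
- loupe: Black eye loupe, 34 mm across, 34 mm high; a bystander. Origin under its centre.
- screwdriver: Small screwdriver, 130 mm long, lying along its x; a bystander.
There are look-alikes about, which are no part of the job. What is shaped like the part that bears cap_center but green or purple is not meant.

How it is judged:
By the outcome, as a careful person would: the job done as asked, in the order asked, and still so for the second after the job is handed in, while the arm keeps its last pose, push and grip.
It also fails if it takes over 69 s, if anything falls off the work surface, if the arm or the gripper's body presses on something with over 40 N, if the wrist force passes 120 N, or if a joint passes its speed limit or range.

## Robot

A 6-joint arm with a two-finger parallel gripper is mounted at the origin on the work surface. World frame = base frame: x ahead of the robot, y to its left, z up, the work surface at z = 0. Lengths are in mm, angles in rad, forces in N, time in s.
With the tool pointing down it reaches from about 350 to 775 mm from the base axis. Payload 7.3 kg.
Tool frame: the origin (TCP) lies at the very end of the fingers, on their centre line; the grasp point (between the pads) lies 19 mm behind it (bot.grasp_offset is the distance from the TCP to the grasp point, in mm); z points along the fingers, y is the direction in which the jaws open and shut (so a half turn about z gives the same grasp; the last joint's range is limited). The gripper opens to 92 mm and grips with 3 to 60 N. Pads are 19 mm wide; open, the fingers measure 130 mm over their backs; the gripper's body (75 mm by 190 mm) begins 47 mm behind the grasp point.
Start: joints at [1.083, 0.342, 1.524, -0, 1.275, -0.146], TCP at [175.958, 494.655, 226.741] pointing down, gripper open.
Joint ranges: [-2.53, 2.53], [-0.77, 2.02], [0.04, 2.7], [-1, 4.14], [0.28, 2.66], [-3.11, 3.11]. Speed limits (rad/s): [2.57, 2.57, 3.14, 3.14, 3.14, 3.14].

## Interface

Orientations are given as [roll, pitch, yaw] about the fixed x, y, z axes, in that order (R = Rz(yaw) Ry(pitch) Rx(roll)).
In Python, from plant import bot gives the robot as it stands.
- The arm moves only by the tool servo_tool, never from a script. Its arguments are lists of equal length, an entry for each row: "angular": the turn, a rotation vector about the world's x, y, z in degrees, a list of three; "slide": the shift along the world's x, y, z in mm, a list of three; "grip": the opening, from -1 (shut) to 1 (fully open), so that 0 is half open. In form: {"angular": [[ax, ay, az], ...], "slide": [[dx, dy, dz], ...], "grip": [grip, ...]}. A call has 1 to 10 rows; each row is the pose to reach, as a shift and turn from the pose commanded when the call began; what a row does not reach only later rows make up. A row lasts 1/12 s, in which the tool goes at most 41.7 mm and 7.16 degrees, less where a joint would pass 70% of its speed; a pose out of reach is approached as far as the arm can. A call with a gripper value outside its range is refused whole. The fingers move at their own pace and stop on an object; the grip force is fixed at half the most. Time passes only in rows, so rows that repeat a pose let the fingers close. It gives the time, the measured TCP pose, the force and the opening at its end, in the units of the state.
- bot.get_obs(): the state, without advancing time (a new reading comes with each control period).
- bot.capture(name): name is "side" or "top" or "wrist"; returns a dict with "img" (384x512x3 uint8, blue, green, red), "range_z" (384x512 float32, mm along the optical axis (not along the pixel's ray), 0 where there is no reading), "fov_y" (degrees; the focal length in pixels is half the picture's height over the tangent of half this angle, whatever the lens; pixels are square), "cx", "cy" (the principal point, pixels), "R" (3x3) and "t" (3): a world point X has camera coordinates R X + t; the wrist camera has in their place "T_tool_cam" (4x4, takes a point from camera to tool coordinates, whose origin is the TCP and whose axes are the flange's). Camera axes: x right, y down, z forward; pixel columns grow to the right and rows downward; lengths in mm; the calibration is good to about 2 mm. A picture is of the moment at which its call begins: read the wrist's pose just before it.
- bot.close_job(): hands the job in, once; it reports no verdict.
The state is a dict: "time": time; "joint_positions": joint angles; "dq": joint speeds; "tau": joint torques, N m; "tool_pos": TCP position; "tcp_rot": TCP orientation; "contact_force": force on the tool from outside, world axes, zero at the start; "moment": the same for the moment, N m; "grip_width": finger opening in mm.
Only numpy, scipy, OpenCV 4.12 (cv2) and the standard library are available. Lean on these libraries where they do the work, as an engineer would, in place of code of your own. Each camera call takes 0.05 s, during which the arm holds its last target.

## Working session

There is one attempt and no reset: what is moved stays moved. The work goes in short steps, Python scripts to look and compute and a tool call to move; the robot and the scene stay as the last step left them, time stands still between calls to the robot, and variables do not carry over. Pictures are saved under pics/ and viewed, and the job is handed in when it is done.

Besides the shell and the picture viewer there is one more tool, called after ">>>" as name(argument=value, ...), one argument or row to a line, values as JSON. servo_tool: Moves the arm, as the interface text tells. Its arguments: {"type":"object","properties":{"angular":{"type":"array","items":{"type":"array","items":{"type":"number"}}},"slide":{"type":"array","items":{"type":"array","items":{"type":"number"}}},"grip":{"type":"array","items":{"type":"number"}}},"required":["angular","slide","grip"]}

```bash
mkdir -p pics; ls; python3 - <<'E'
from plant import bot
import cv2
print(bot.get_obs())
for n in ["side","top","wrist"]:
    c=bot.capture(n); cv2.imwrite(f"pics/{n}0.png",c["img"])
    print(n,{k:v for k,v in c.items() if k not in("img","range_z")}, (c["range_z"]>0).mean())
E
```

```text
pics
{'time': 0.0, 'joint_positions': array([ 1.08299480e+00,  3.42699356e-01,  1.52499346e+00, -3.25654119e-05,
        1.27538905e+00, -1.46007298e-01]), 'dq': array([-1.91220048e-04, -3.64703341e-04,  1.49126022e-03,  4.19903375e-04,
        9.88176436e-05,  4.11226853e-04]), 'tau': array([-7.41390413e-04, -4.31240916e+01, -2.44212896e+01,  7.16469577e-02,
        5.60057920e-02, -1.28123788e-04]), 'tool_pos': array([175.77343005, 494.2813876 , 226.06530893]), 'tcp_rot': array([-3.14011476e+00, -1.85854545e-04,  2.79980780e+00]), 'contact_force': array([ 0.13782388, -0.20258099, -0.1133883 ]), 'moment': array([-0.00018906,  0.02350245, -0.04576522]), 'grip_width': 91.96527827479832}
side {'fov_y': 48.02719901903083, 'cx': 259.71894189937177, 'cy': 186.56176711848417, 'R': array([[-0.88905375, -0.45769021,  0.01015447],
       [-0.3484762 ,  0.6621899 , -0.66337687],
       [ 0.29689691, -0.59331628, -0.74821656]]), 't': array([ 498.83722211,  278.3473364 , 1096.0973972 ])} 0.9961039225260416
top {'fov_y': 52.67390076788218, 'cx': 257.7391705466524, 'cy': 197.04794337157256, 'R': array([[-0.01365911, -0.99982214, -0.01300484],
       [-0.98810543,  0.01548909, -0.15299593],
       [ 0.15317015,  0.01076037, -0.98814125]]), 't': array([ -1.24982631, 583.65900116, 959.64814425])} 0.9959716796875
wrist {'fov_y': 68.00991783940592, 'cx': 252.40797737838784, 'cy': 193.2067024009827, 'T_tool_cam': array([[ 7.14652829e-04, -9.62726024e-01, -2.70477527e-01,
         7.21660855e+01],
       [ 9.99998969e-01,  3.51075443e-04,  1.39258381e-03,
         4.37564242e-01],
       [-1.24571866e-03, -2.70478243e-01,  9.62725282e-01,
        -1.56090655e+02],
       [ 0.00000000e+00,  0.00000000e+00,  0.00000000e+00,
         1.00000000e+00]])} 0.9961903889973959
```

View pics/top0.png

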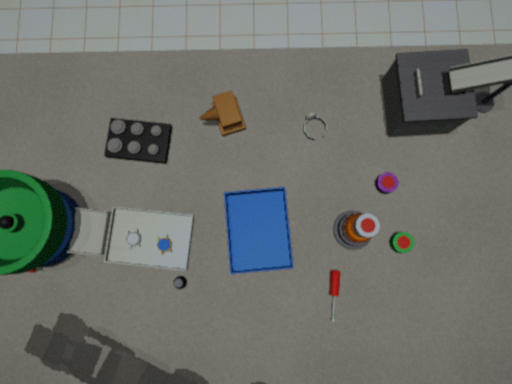

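View pics/side0.png

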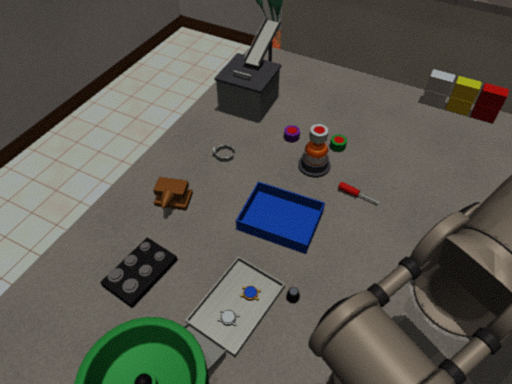

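View pics/wrist0.png

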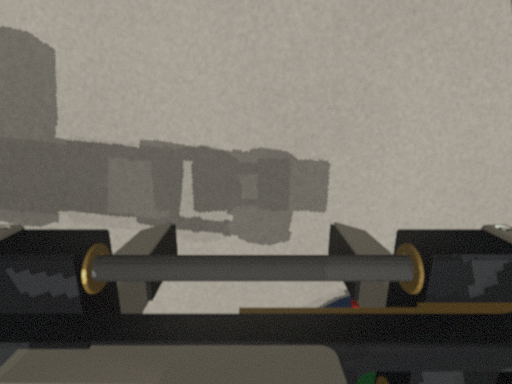

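The top view shows the steel case at about (134,239), the gold case with the blue dial at (164,244), the tote at (258,230) and the orange bottle with its white and red cap at (367,226). The loupe is at (180,282), and there are decoy caps at (387,182) in purple and (403,242) in green. Next I'll measure these.

```bash
cat > h.py <<'E'
import numpy as np, cv2
from plant import bot
def f(c): return 192/np.tan(np.radians(c["fov_y"]/2))
def RT(c,obs=None):
    if "R" in c: return c["R"],c["t"]
    from scipy.spatial.transform import Rotation as Ro
    T=np.eye(4);T[:3,:3]=Ro.from_euler('xyz',obs["tcp_rot"]).as_matrix();T[:3,3]=obs["tool_pos"]
    W=np.linalg.inv(T@c["T_tool_cam"]);return W[:3,:3],W[:3,3]
def ray(c,u,v,z,obs=None):
    R,t=RT(c,obs);d=R.T@np.array([(u-c["cx"])/f(c),(v-c["cy"])/f(c),1]);o=-R.T@t
    return o+d*(z-o[2])/d[2]
def cloud(c,obs=None):
    R,t=RT(c,obs);v,u=np.mgrid[:384,:512];z=c["range_z"]
    P=np.stack([(u-c["cx"])/f(c)*z,(v-c["cy"])/f(c)*z,z],-1)
    return (P-t)@R
def blobs(m,amin=15):
    n,l,s,ce=cv2.connectedComponentsWithStats(m.astype(np.uint8))
    return [(i,s[i][4],ce[i],l==i) for i in range(1,n) if s[i][4]>=amin]
E
python3 - <<'E'
from h import *
np.set_printoptions(precision=1,suppress=True)
for n in ["top","side"]:
    c=bot.capture(n);hsv=cv2.cvtColor(c["img"],cv2.COLOR_BGR2HSV);P=cloud(c)
    H,S,V=hsv[...,0].astype(int),hsv[...,1],hsv[...,2]
    for nm,m in dict(blue=(abs(H-112)<14)&(S>120)&(V>50),red=((H<6)|(H>174))&(S>150)&(V>60),white=(S<40)&(V>165),orange=(H>=6)&(H<16)&(S>150)&(V>70),yellow=(H>=10)&(H<30)&(S>60)&(V>60)&(S<150)).items():
        for i,a,ce,k in blobs(m):
            q=P[k];print(n,nm,a,ce,"med",np.median(q,0),"ray@z",ray(c,*ce,np.median(q[:,2])))
            if nm=="blue" and a>1000:
                hull=cv2.minAreaRect(np.argwhere(k)[:,::-1].astype(np.float32));print(cv2.boxPoints(hull))
                top=q[(q[:,2]>38)&(q[:,2]<52)];r=cv2.minAreaRect(top[:,:2].astype(np.float32));print("rim",len(top),r, cv2.boxPoints(r).tolist())
    cv2.imwrite(f"pics/{n}_big.png",cv2.resize(c["img"][190:300,90:290] if n=="top" else c["img"][230:384,170:330],None,fx=4 if n=="top" else 3.7,fy=4 if n=="top" else 3.7,interpolation=cv2.INTER_CUBIC))
E
```

```text
top blue 5033 [257.8 230.1] med [500.2  -8.6   5.1] ray@z [500.7  -8.3   5.1]
[[222.9 192.2]
 [285.2 186.5]
 [292.6 267.6]
 [230.3 273.2]]
rim 381 ((500.3323669433594, -8.603073120117188), (207.99468994140625, 157.99403381347656), 4.396270275115967) [[390.5855712890625, 62.18968963623047], [402.69647216796875, -95.33948516845703], [610.0791625976562, -79.39583587646484], [597.96826171875, 78.13333892822266]]
top blue 289 [ 65.6 228.9] med [505.8 470.4  70.6] ray@z [506.4 472.8  70.6]
top blue 95 [163.5 244.1] med [467.2 238.8  17. ] ray@z [466.9 239.3  17. ]
top red 96 [387.8 181.7] med [ 620.4 -351.5   33.4] ray@z [ 620.8 -351.6   33.4]
top red 128 [367.7 224.9] med [ 498.3 -259.7  155.4] ray@z [ 498.5 -259.5  155.4]
top red 98 [403.3 241.9] med [ 463.  -380.5   33.7] ray@z [ 463.1 -380.8   33.7]
top red 222 [334.4 282.5] med [ 364.3 -201.7   24.3] ray@z [ 363.2 -202.    24.3]
top white 23 [360.  225.4] med [ 499.  -240.8  154.6] ray@z [ 497.8 -242.4  154.6]
top orange 244 [352.7 229.2] med [ 492.  -237.6   88.6] ray@z [ 493.9 -240.5   88.6]
top orange 16 [405.6 245.4] med [ 451.6 -
[... 1477 characters left out ...]
809.8  77.9  65.8] ray@z [813.4  81.3  65.8]
side orange 62 [184.2 200.3] med [776.   75.8  17.7] ray@z [777.3  67.9  17.7]
side yellow 29 [279.7  38.3] med [ 1185.7 -1489.   -341.9] ray@z [ 1184.9 -1480.8  -341.9]
side yellow 30 [475.3  98. ] med [   57.  -1298.9  -229.6] ray@z [   60.5 -1247.2  -229.6]
side yellow 18 [507.9 188.8] med [115.1 300.8 655.1] ray@z [114.8 300.  655.1]
side yellow 30 [482.7 214.8] med [129.2 331.9 636.4] ray@z [129.2 330.8 636.4]
side yellow 21 [242.4 290.8] med [484.1 244.3  10. ] ray@z [485.4 242.8  10. ]
side yellow 17 [257.4 290.7] med [449.6 223.   11.9] ray@z [451.5 225.9  11.9]
side yellow 15 [356.8 377.1] med [191.3 526.  566.8] ray@z [191.1 526.2 566.8]
```

View pics/top_big.png

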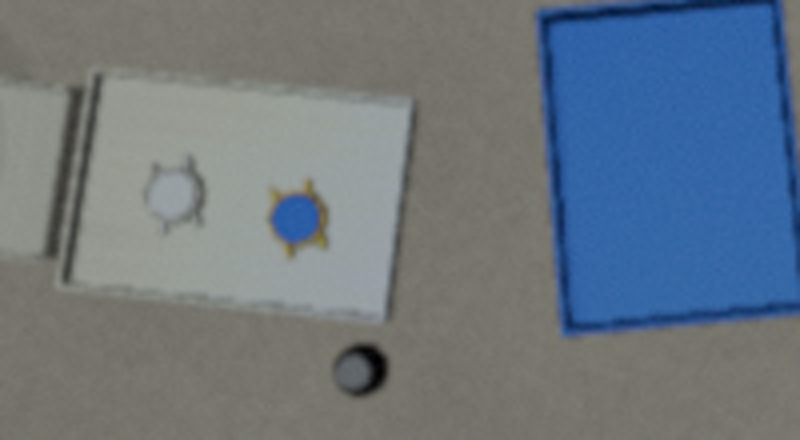

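View pics/side_big.png

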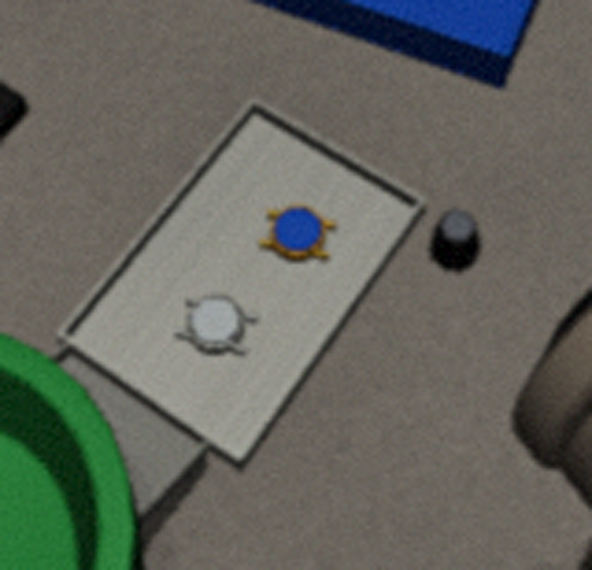

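>>> servo_tool(
  angular=[
    [0,0,1],
    [0,0,4],
    [0,0,8],
    [0,0,12],
    [0,0,16],
    [0,0,20],
    [0,0,24],
    [0,0,27],
    [0,0,29],
    [0,0,30],
  ],
  slide=[
    [10,-9,0],
    [36,-32,-2],
    [66,-58,-5],
    [96,-84,-8],
    [126,-110,-11],
    [156,-136,-14],
    [186,-162,-17],
    [216,-188,-20],
    [245,-214,-23],
    [270,-236,-26],
  ],
  grip=[0.5,0.5,0.5,0.5,0.5,0.5,0.5,0.5,0.5,0.5],
)

```text
time: 1.08
tool_pos: [447.6, 256.6, 200.6]
tcp_rot: [-3.141, 0.0, -2.959]
contact_force: [-0.1, 0.5, 0.6]
grip_width: 68.7
```

>>> servo_tool(
  angular=[
    [0,0,0],
    [0,0,0],
    [0,0,0],
  ],
  slide=[
    [14,-6,0],
    [20,-8,0],
    [20,-8,0],
  ],
  grip=[0.5,0.5,0.5],
)

```text
time: 1.33
tool_pos: [466.9, 250.1, 200.4]
tcp_rot: [3.141, -0.0, -2.962]
contact_force: [-0.5, -0.6, -0.3]
grip_width: 68.9
```

```bash
python3 - <<'E'
from h import *
np.set_printoptions(precision=1,suppress=True)
o=bot.get_obs();print(o["time"],o["tool_pos"],np.degrees(o["tcp_rot"]),o["grip_width"],o["joint_positions"],o["contact_force"])
c=bot.capture("wrist");cv2.imwrite("pics/w1.png",c["img"]);np.savez("w1.npz",**c,pos=o["tool_pos"],rot=o["tcp_rot"])
P=cloud(c,o);hsv=cv2.cvtColor(c["img"],cv2.COLOR_BGR2HSV)
H,S,V=hsv[...,0].astype(int),hsv[...,1],hsv[...,2]
m=(abs(H-112)<14)&(S>120)&(V>50)
for i,a,ce,k in blobs(m,60):print("blue",a,ce,np.median(P[k],0),ray(c,*ce,15,o))
m=(P[...,2]>9)&(P[...,2]<22)&(P[...,0]>400)&(P[...,0]<540)&(P[...,1]>190)&(P[...,1]<350)
for i,a,ce,k in blobs(m,60):print("h",a,ce,np.median(P[k],0),cv2.minEnclosingCircle(P[k][:,:2].astype(np.float32)))
E
```

```text
1.3333 [466.9 250.1 200.4] [ 180.    -0.  -169.7] 68.87645724127923 [ 0.3  0.4  1.6  0.   1.2 -1.4] [-0.5 -0.6 -0.3]
blue 16800 [ 52.2 153.8] [486.1   1.7   2.1] [485.2  10.   15. ]
blue 428 [243.5 172.4] [466.6 239.4  14.2] [466.6 239.5  15. ]
blue 2911 [478.5 204.8] [444.8 499.6  67.3] [454.3 538.6  15. ]
h 382 [275.2 131.1] [411.2 267.4  16.2] ((411.00933837890625, 270.0256042480469), 80.22212219238281)
h 786 [243.6 172.3] [466.6 239.7  13.9] ((467.70068359375, 239.66542053222656), 26.395038604736328)
h 752 [305.4 196.4] [483.2 321.3  13.9] ((483.27874755859375, 321.9586181640625), 26.040258407592773)
```

View pics/w1.png

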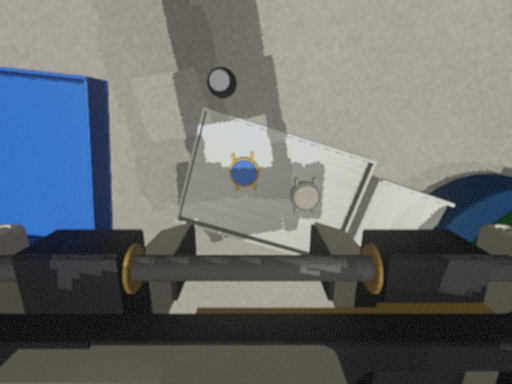

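The wrist view shows the gold case at (243,172), which gives (466.6, 239.5). The steel case at (305,196) gives (483, 322). Both are close to the other views. Next I need their yaws and the clearances at the tray wall and spout.

```bash
python3 - <<'E'
from h import *
np.set_printoptions(precision=1,suppress=True)
c=dict(np.load("w1.npz"));o=dict(tool_pos=c["pos"],tcp_rot=c["rot"])
P=cloud(c,o)
for ctr in [(466.6,239.6),(483.2,321.6)]:
    d=np.hypot(P[...,0]-ctr[0],P[...,1]-ctr[1])
    k=(d<28)&(P[...,2]>6);q=P[k][:,:2];cc=P[(d<21)&(P[...,2]>9)]
    mid=(cc.min(0)+cc.max(0))/2
    q=q-q.mean(0);w,v=np.linalg.eigh(q.T@q/len(q));print("n",len(q),"eig",w,"yaw",np.degrees(np.arctan(v[1,1]/v[0,1])),"mid",mid,"top",np.percentile(cc[:,2],90),"fl",np.median(P[(d>30)&(d<34)][:,2]))
    far=P[k&(d>21.5)];a=np.degrees(np.arctan2(far[:,1]-ctr[1],far[:,0]-ctr[0]));print(np.histogram(a%360,np.arange(0,361,15))[0])
# rays on upscaled pic
cv2.imwrite("pics/w1z.png",cv2.resize(c["img"][95:265,170:350],None,fx=4.2,fy=3.5,interpolation=cv2.INTER_CUBIC))
# z profile along +y line through steel
for y in range(340,500,8):
    k=(abs(P[...,1]-y)<3)&(abs(P[...,0]-500)<25);print(y,P[k][:,2].max().round() if k.any() else None,end="; ")
E
```

```text
n 15990 eig [ 49.1 160.4] yaw -53.59095013477057 mid [466.1 239.7 157.3] top 291.87201127386874 fl 301.10902199580073
[   0    0   12    4    0    0    0    0    0  112 2238 2565 2510 2319
 2656  882    0  559  431  376  108    0    4   12]
n 1705 eig [ 94.8 171. ] yaw 33.33701815832108 mid [483.  321.8 148.5] top 280.64417283815874 fl 2.062854670170915
[  0   0  15   4   0   0   0   0   0   0  45   5   0 206 262  48   0   0
   0   0   0   0  12   6]
340 15.0; 348 3.0; 356 3.0; 364 3.0; 372 3.0; 380 17.0; 388 18.0; 396 29.0; 404 31.0; 412 35.0; 420 38.0; 428 42.0; 436 45.0; 444 48.0; 452 51.0; 460 58.0; 468 69.0; 476 70.0; 484 70.0; 492 70.0;
```

View pics/w1z.png

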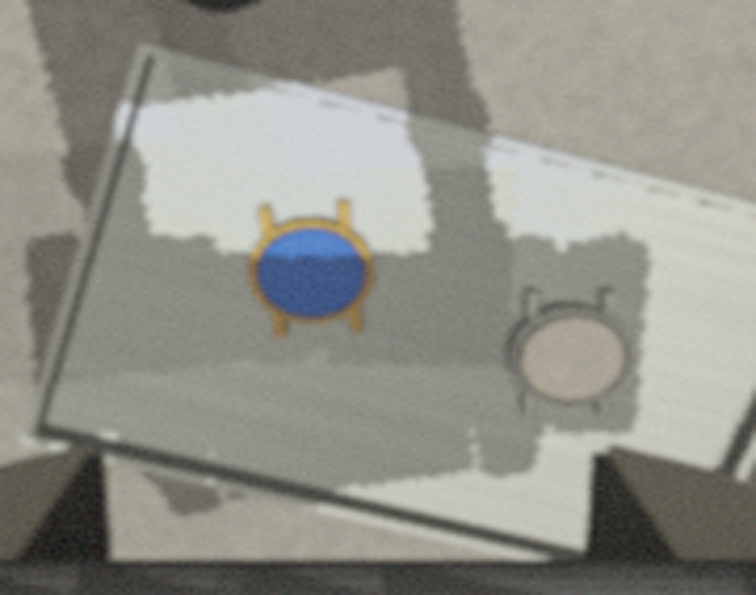

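```bash
python3 - <<'E'
from h import *
np.set_printoptions(precision=1,suppress=True)
c=dict(np.load("w1.npz"));o=dict(tool_pos=c["pos"],tcp_rot=c["rot"])
for nm,t in dict(gold=[(264,208),(345,203),(281,332),(357,328)],steel=[(529,292),(604,292),(522,405),(598,405)]).items():
    p=np.array([ray(c,170+(u+.5)/4.2-.5,95+(v+.5)/3.5-.5,7,o) for u,v in t]);d=p[2:].mean(0)-p[:2].mean(0);e=p[1]-p[0]+p[3]-p[2]
    print(nm,p[:,:2].tolist(),p.mean(0),"xyaw",np.degrees(np.arctan2(d[1],d[0])),"yyaw",np.degrees(np.arctan2(e[1],e[0])))
P=cloud(c,o)
for ctr in [(466.6,239.6),(483.2,321.6)]:
    d=np.hypot(P[...,0]-ctr[0],P[...,1]-ctr[1])
    far=P[(d>20.5)&(d<29)&(P[...,2]>5.5)&(P[...,2]<20)];a=np.degrees(np.arctan2(far[:,1]-ctr[1],far[:,0]-ctr[0]));print(np.sort(a).round())
E
```

```text
gold [[448.0030691335515, 222.3357648842522], [442.03021481281246, 245.32618031786447], [491.5456188284798, 234.64369258067399], [485.9472140265412, 257.00158992604975]] [466.9 239.8   7. ] xyaw 15.334803926307256 yyaw 104.31437696309673
steel [[463.5710156992847, 305.23523142755806], [459.54545273883286, 327.33310324323884], [505.8493119654392, 312.5448083116212], [501.6417429034625, 335.66574443210044]] [482.7 320.2   7. ] xyaw 10.502831387442777 yyaw 100.31898845842817
[-141. -140. -139. -139. -138. -137. -136. -136. -136. -135. -134. -134.
 -133. -132. -132. -131. -130. -128.  -21.  -19.  -18.  -17.  -16.  -16.
  -15.  -15.  -14.  -14.  -13.  -13.  -12.  -12.  -11.  -11.  -10.   -9.
   -8.   -7.   38.   39.   39.   40.   41.   42.   42.   43.   44.   44.
   44.   45.   45.   46.   46.   47.   48.   50.   52.  158.  159.  161.
  161.  162.  164.  164.  165.  165.  166.  167.  167.  168.  168.  169.
  169.  170.  171.  171.]
[-145. -144. -144. -143. -142. -141. -141. -140. -140. -139. -138. -138.
 -137. -137. -136. -135. -134. -133. -132. -130.  -26.  -25.  -24.  -24.
  -23.  -22.  -21.  -20.  -20.  -19.  -19.  -19.  -17.  -17.  -17.  -16.
  -15.  -14.  -14.  -13.  -12.  -12.   34.   35.   35.   36.   36.   38.
   38.   39.   39.   40.   40.   42.   42.   43.   43.   44.   45.   46.
   48.   50.  152.  155.  157.  157.  159.  160.  160.  160.  161.  161.
  163.  163.  163.  164.  164.  165.  166.  166.  167.  168.]
```

>>> servo_tool(
  angular=[
    [0,0,2],
    [0,0,5],
    [0,0,5],
    [0,0,5],
    [0,0,5],
    [0,0,5],
    [0,0,5],
    [0,0,5],
    [0,0,5],
  ],
  slide=[
    [0,-5,-15],
    [0,-10,-50],
    [0,-10.5,-90],
    [0,-10.5,-130],
    [0,-10.5,-160],
    [0,-10.5,-180],
    [0,-10.5,-190],
    [0,-10.5,-195],
    [0,-10.5,-195],
  ],
  grip=[0.25,0.25,0.25,0.25,0.25,0.25,0.25,0.25,0.25],
)

```text
time: 2.13
tool_pos: [465.3, 240.9, 5.6]
tcp_rot: [3.141, -0.001, -2.871]
contact_force: [-0.6, 0.2, 0.3]
grip_width: 57.4
```

>>> servo_tool(
  angular=[
    [0,0,0],
    [0,0,0],
    [0,0,0],
    [0,0,0],
    [0,0,0],
    [0,0,0],
  ],
  slide=[
    [0,0,0],
    [0,0,0],
    [0,0,0],
    [0,0,0],
    [0,0,0],
    [0,0,0],
  ],
  grip=[-0.4,-0.4,-0.4,-0.4,-0.4,-0.4],
)

```text
time: 2.63
tool_pos: [466.7, 240.4, 6.9]
tcp_rot: [3.141, 0.002, -2.873]
contact_force: [-0.6, 0.1, 7.0]
grip_width: 36.8
```

>>> servo_tool(
  angular=[
    [0,0,0],
    [0,0,0],
    [0,0,0],
    [0,0,0],
  ],
  slide=[
    [0,0,3],
    [0,0,15],
    [0,0,35],
    [0,0,55],
  ],
  grip=[-0.4,-0.4,-0.4,-0.4],
)

```text
time: 2.97
tool_pos: [465.3, 239.8, 61.0]
tcp_rot: [-3.142, -0.002, -2.873]
contact_force: [-0.3, 1.3, -1.1]
grip_width: 36.5
```

```bash
python3 - <<'E'
from h import *
np.set_printoptions(precision=1,suppress=True)
o=bot.get_obs();print(o["time"],o["tool_pos"],np.degrees(o["tcp_rot"]),o["grip_width"],o["contact_force"])
c=bot.capture("wrist");cv2.imwrite("pics/w2.png",c["img"])
cv2.imwrite("pics/s2.png",cv2.resize(bot.capture("side")["img"][200:384,150:350],None,fx=3.5,fy=3.2,interpolation=cv2.INTER_CUBIC))
E
```

```text
2.9667 [465.3 239.8  61. ] [-180.    -0.1 -164.6] 36.48448848566135 [-0.3  1.3 -1.1]
```

View pics/w2.png

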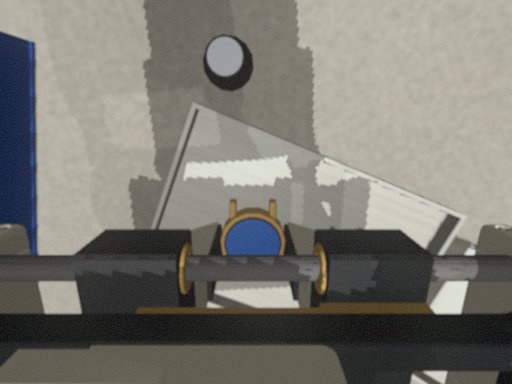

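View pics/s2.png

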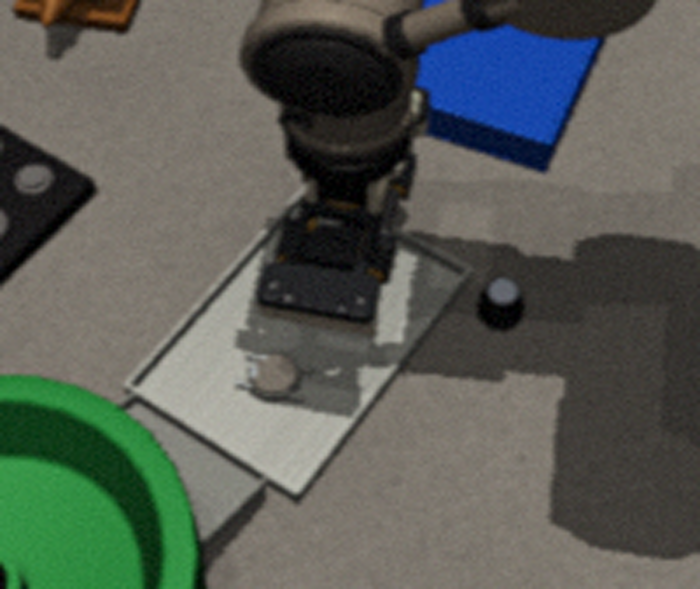

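The gold case is held between the pads at (252,236) in the wrist view, and the steel case hasn't moved. Now I'll carry the gold one to the tote.

>>> servo_tool(
  angular=[
    [0,0,0],
    [0,0,0],
    [0,0,0],
    [0,0,0],
    [0,0,0],
    [0,0,0],
    [0,0,0],
    [0,0,0],
    [0,0,0],
    [0,0,0],
  ],
  slide=[
    [0,-6,20],
    [-1,-24,40],
    [-3,-54,45],
    [-6,-90,45],
    [-8,-126,45],
    [-10,-162,45],
    [-12,-196,45],
    [-13,-224,40],
    [-14,-242,25],
    [-14,-250,5],
  ],
  grip=[-0.4,-0.4,-0.4,-0.4,-0.4,-0.4,-0.4,-0.4,-0.4,-0.4],
)

```text
time: 3.9
tool_pos: [452.5, -12.4, 65.8]
tcp_rot: [-3.14, 0.002, -2.875]
contact_force: [0.7, -0.1, -0.9]
grip_width: 36.9
```

>>> servo_tool(
  angular=[
    [0,0,0],
    [0,0,0],
    [0,0,0],
    [0,0,0],
    [0,0,0],
    [0,0,0],
  ],
  slide=[
    [0,0,-18],
    [0,0,-36],
    [0,0,-46],
    [0,0,-52],
    [0,0,-54],
    [0,0,-54],
  ],
  grip=[-0.4,-0.4,-0.4,-0.4,-0.4,-0.4],
)

```text
time: 4.4
tool_pos: [451.7, -9.8, 11.3]
tcp_rot: [3.141, -0.001, -2.873]
contact_force: [-0.2, 0.5, 0.2]
grip_width: 37.0
```

>>> servo_tool(
  angular=[
    [0,0,0],
    [0,0,0],
    [0,0,0],
  ],
  slide=[
    [0,0,-1],
    [0,0,-2],
    [0,0,-2],
  ],
  grip=[-0.4,-0.4,-0.4],
)

```text
time: 4.65
tool_pos: [452.3, -9.8, 10.2]
tcp_rot: [-3.141, 0.001, -2.872]
contact_force: [-0.8, -0.0, -0.6]
grip_width: 36.7
```

>>> servo_tool(
  angular=[
    [0,0,0],
    [0,0,0],
    [0,0,0],
  ],
  slide=[
    [0,0,-0.7],
    [0,0,-1.3],
    [0,0,-1.3],
  ],
  grip=[-0.4,-0.4,-0.4],
)

```text
time: 4.9
tool_pos: [452.0, -9.8, 8.5]
tcp_rot: [-3.142, 0.0, -2.873]
contact_force: [-1.2, 0.7, -0.6]
grip_width: 36.9
```

>>> servo_tool(
  angular=[
    [0,0,0],
    [0,0,0],
    [0,0,0],
  ],
  slide=[
    [0,0,-0.7],
    [0,0,-1.3],
    [0,0,-1.3],
  ],
  grip=[-0.4,-0.4,-0.4],
)

```text
time: 5.15
tool_pos: [452.1, -9.9, 7.8]
tcp_rot: [-3.141, 0.001, -2.872]
contact_force: [-2.2, 0.0, 8.2]
grip_width: 36.5
```

>>> servo_tool(
  angular=[
    [0,0,0],
    [0,0,0],
    [0,0,0],
    [0,0,0],
    [0,0,0],
    [0,0,0],
    [0,0,0],
    [0,0,0],
  ],
  slide=[
    [0,0,0.5],
    [0,0,0.5],
    [0,0,0.5],
    [0,0,0.5],
    [0,0,12],
    [0,0,42],
    [0,0,80],
    [0,0,120],
  ],
  grip=[0.15,0.15,0.15,0.15,0.15,0.25,0.25,0.25],
)

```text
time: 5.82
tool_pos: [450.9, -9.7, 127.6]
tcp_rot: [3.14, -0.003, -2.873]
contact_force: [1.2, -0.9, -0.1]
grip_width: 57.2
```

```bash
python3 - <<'E'
from h import *
np.set_printoptions(precision=1,suppress=True)
o=bot.get_obs();print(o["time"],o["tool_pos"],np.degrees(o["tcp_rot"]),o["grip_width"],o["contact_force"])
c=bot.capture("wrist");cv2.imwrite("pics/w3.png",c["img"])
P=cloud(c,o);hsv=cv2.cvtColor(c["img"],cv2.COLOR_BGR2HSV)
k=(np.hypot(P[...,0]-452,P[...,1]+10)<16)&(P[...,2]<30);q=P[k]
A=np.c_[q[:,:2]-[452,-10],np.ones(len(q))];print(np.linalg.lstsq(A,q[:,2],rcond=None)[0]*[1000,1000,1])
c=bot.capture("top");cv2.imwrite("pics/t3.png",c["img"])
P=cloud(c);d=np.hypot(P[...,0]-483,P[...,1]-321.6);q=P[(d<20)&(P[...,2]>9)&(P[...,2]<20)];print(np.median(q,0))
E
```

```text
5.8167 [450.9  -9.7 127.6] [ 179.9   -0.2 -164.6] 57.245426680906306 [ 1.2 -0.9 -0.1]
[ 2.   6.5 15.2]
[481.6 320.1  16.2]
```

View pics/w3.png

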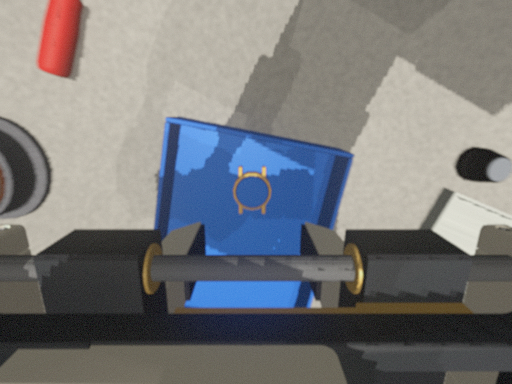

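The gold case lies flat in the tote at (252,190). Now for the steel one.

>>> servo_tool(
  angular=[
    [0,0,-1],
    [0,0,-3],
    [0,0,-5],
    [0,0,-5],
    [0,0,-5],
    [0,0,-5],
    [0,0,-5],
    [0,0,-5],
    [0,0,-5],
    [0,0,-5],
  ],
  slide=[
    [1,10,0],
    [3,36,0],
    [7,72,0],
    [11,110,0],
    [15,148,0],
    [19,186,0],
    [23,224,0],
    [27,262,0],
    [30,296,0],
    [32,320,-10],
  ],
  grip=[0.25,0.25,0.25,0.25,0.25,0.25,0.25,0.25,0.25,0.25],
)

```text
time: 6.75
tool_pos: [484.5, 313.6, 117.9]
tcp_rot: [3.14, 0.003, -2.958]
contact_force: [1.4, 0.5, 0.7]
grip_width: 57.2
```

>>> servo_tool(
  angular=[
    [0,0,0],
    [0,0,0],
    [0,0,0],
    [0,0,0],
  ],
  slide=[
    [0,8,-10],
    [0,10,-30],
    [0,11,-45],
    [0,11,-45],
  ],
  grip=[0.25,0.25,0.25,0.25],
)

```text
time: 7.08
tool_pos: [481.4, 319.6, 68.0]
tcp_rot: [-3.139, -0.007, -2.96]
contact_force: [-1.0, -1.2, -0.2]
grip_width: 57.3
```

```bash
python3 - <<'E'
from h import *
np.set_printoptions(precision=1,suppress=True)
o=bot.get_obs();print(o["time"],o["tool_pos"],np.degrees(o["tcp_rot"]),o["grip_width"],o["contact_force"])
c=bot.capture("wrist");cv2.imwrite("pics/w4.png",c["img"])
P=cloud(c,o)
m=(P[...,2]>9)&(P[...,2]<22)&(np.hypot(P[...,0]-483,P[...,1]-321)<20)
print(np.median(P[m],0),cv2.minEnclosingCircle(P[m][:,:2].astype(np.float32)))
E
```

```text
7.0833 [481.4 319.6  68. ] [-179.9   -0.4 -169.6] 57.283559347394906 [-1.  -1.2 -0.2]
[482.5 321.5  13.9] ((482.91827392578125, 321.0950622558594), 19.865928649902344)
```

View pics/w4.png

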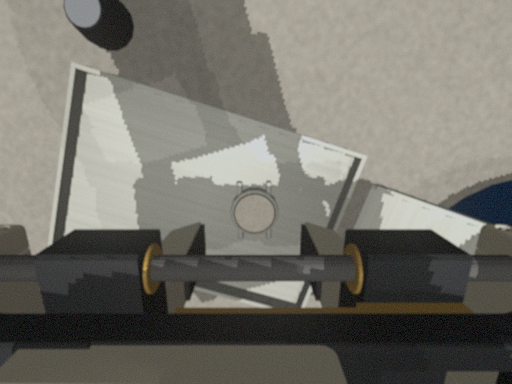

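>>> servo_tool(
  angular=[
    [0,0,0],
    [0,0,0],
    [0,0,0],
    [0,0,0],
    [0,0,0],
    [0,0,0],
  ],
  slide=[
    [0,0,-15],
    [0,0,-40],
    [0,0,-55],
    [0,0,-62],
    [0,0,-64],
    [0,0,-64],
  ],
  grip=[0.25,0.25,0.25,0.25,0.25,0.25],
)

```text
time: 7.63
tool_pos: [484.4, 320.9, 8.6]
tcp_rot: [3.141, 0.0, -2.96]
contact_force: [-0.0, 0.0, 0.6]
grip_width: 57.5
```

>>> servo_tool(
  angular=[
    [0,0,0],
    [0,0,0],
    [0,0,0],
    [0,0,0],
    [0,0,0],
    [0,0,0],
    [0,0,0],
  ],
  slide=[
    [-1,0,-1],
    [-1,0,-1],
    [-1,0,-1],
    [-1,0,-1],
    [-1,0,-1],
    [-1,0,-1],
    [-1,0,-1],
  ],
  grip=[0.25,-0.4,-0.4,-0.4,-0.4,-0.4,-0.4],
)

```text
time: 8.22
tool_pos: [483.2, 321.4, 7.7]
tcp_rot: [3.141, 0.001, -2.96]
contact_force: [-0.7, 0.1, 4.6]
grip_width: 36.9
```

>>> servo_tool(
  angular=[
    [0,0,0],
    [0,0,0],
    [0,0,0],
    [0,0,0],
  ],
  slide=[
    [0,0,3],
    [0,0,15],
    [0,0,35],
    [0,0,60],
  ],
  grip=[-0.4,-0.4,-0.4,-0.4],
)

```text
time: 8.55
tool_pos: [481.9, 320.6, 67.0]
tcp_rot: [-3.141, -0.003, -2.96]
contact_force: [-0.9, 0.3, -1.1]
grip_width: 37.1
```

```bash
python3 - <<'E'
from h import *
o=bot.get_obs();print(o["time"],o["tool_pos"],np.degrees(o["tcp_rot"]),o["grip_width"],o["contact_force"])
c=bot.capture("wrist");cv2.imwrite("pics/w5.png",c["img"])
E
```

```text
8.55 [481.94376289 320.62859953  67.03889718] [-179.95193536   -0.18583203 -169.58279156] 37.083038515882166 [-0.8545545   0.2716183  -1.08570453]
```

View pics/w5.png

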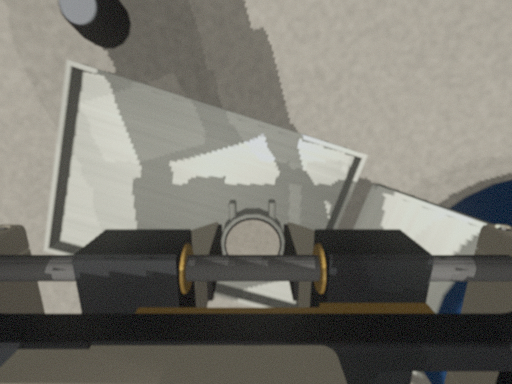

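The steel case is held at (252,236). Now I'll carry it to the far half of the tote.

>>> servo_tool(
  angular=[
    [0,0,0],
    [0,0,0],
    [0,0,0],
    [0,0,0],
    [0,0,0],
    [0,0,0],
    [0,0,0],
    [0,0,0],
    [0,0,0],
    [0,0,0],
  ],
  slide=[
    [2,-10,20],
    [8,-38,35],
    [15,-74,40],
    [22,-111,40],
    [30,-148,40],
    [37,-185,40],
    [45,-222,40],
    [53,-258,40],
    [60,-290,40],
    [64,-313,35],
  ],
  grip=[-0.4,-0.4,-0.4,-0.4,-0.4,-0.4,-0.4,-0.4,-0.4,-0.4],
)

```text
time: 9.43
tool_pos: [548.3, 5.1, 103.7]
tcp_rot: [-3.14, 0.003, -2.961]
contact_force: [0.3, 0.1, -0.1]
grip_width: 36.7
```

>>> servo_tool(
  angular=[
    [0,0,0],
    [0,0,0],
    [0,0,0],
    [0,0,0],
    [0,0,0],
    [0,0,0],
    [0,0,0],
    [0,0,0],
  ],
  slide=[
    [1,-9,-10],
    [2,-14,-35],
    [2,-14,-60],
    [2,-14,-78],
    [2,-14,-86],
    [2,-14,-91],
    [2,-14,-92],
    [2,-14,-92],
  ],
  grip=[-0.4,-0.4,-0.4,-0.4,-0.4,-0.4,-0.4,-0.4],
)

```text
time: 10.1
tool_pos: [549.4, -5.5, 10.7]
tcp_rot: [-3.141, 0.001, -2.959]
contact_force: [-0.5, 0.0, -0.2]
grip_width: 36.6
```

>>> servo_tool(
  angular=[
    [0,0,0],
    [0,0,0],
    [0,0,0],
    [0,0,0],
  ],
  slide=[
    [0,0,-0.7],
    [0,0,-1.4],
    [0,0,-2],
    [0,0,-2],
  ],
  grip=[-0.4,-0.4,-0.4,-0.4],
)

```text
time: 10.43
tool_pos: [549.4, -5.8, 8.7]
tcp_rot: [-3.141, 0.001, -2.96]
contact_force: [-0.3, 0.4, 1.1]
grip_width: 36.6
```

>>> servo_tool(
  angular=[
    [0,0,0],
    [0,0,0],
    [0,0,0],
  ],
  slide=[
    [0,0,-0.4],
    [0,0,-0.8],
    [0,0,-0.8],
  ],
  grip=[-0.4,-0.4,-0.4],
)

```text
time: 10.68
tool_pos: [549.4, -5.8, 8.6]
tcp_rot: [-3.141, 0.001, -2.96]
contact_force: [-2.5, 1.4, 9.3]
grip_width: 36.8
```

Contact reads 9 N, so I'll release and lift.

>>> servo_tool(
  angular=[
    [0,0,0],
    [0,0,0],
    [0,0,0],
    [0,0,0],
    [0,0,0],
    [0,0,0],
    [0,0,0],
    [0,0,0],
    [0,0,0],
  ],
  slide=[
    [0,0,0.5],
    [0,0,0.5],
    [0,0,0.5],
    [0,0,0.5],
    [0,0,12],
    [0,0,42],
    [0,0,80],
    [0,0,120],
    [0,0,130],
  ],
  grip=[0.15,0.15,0.15,0.15,0.15,0.25,0.5,0.8,0.8],
)

```text
time: 11.43
tool_pos: [551.9, -6.2, 144.2]
tcp_rot: [-3.138, 0.01, -2.96]
contact_force: [1.3, -0.0, 0.7]
grip_width: 72.7
```

```bash
python3 - <<'E'
from h import *
np.set_printoptions(precision=1,suppress=True)
o=bot.get_obs();print(o["time"],o["tool_pos"],np.degrees(o["tcp_rot"]),o["grip_width"],o["contact_force"],o["joint_positions"])
c=bot.capture("wrist");cv2.imwrite("pics/w6.png",c["img"])
P=cloud(c,o)
for x,y in [(549,-6),(452,-10)]:
    k=(np.hypot(P[...,0]-x,P[...,1]-y)<16)&(P[...,2]<30);q=P[k]
    if len(q)<20: print("few");continue
    A=np.c_[q[:,:2]-[x,y],np.ones(len(q))];print(len(q),np.linalg.lstsq(A,q[:,2],rcond=None)[0]*[1000,1000,1])
# cap remeasure
c=bot.capture("top");P=cloud(c);k=(np.hypot(P[...,0]-498,P[...,1]+260)<40)&(P[...,2]>148)&(P[...,2]<162)
q=P[k];print("cap",len(q),np.median(q,0),cv2.minEnclosingCircle(q[:,:2].astype(np.float32)))
c=bot.capture("side");P=cloud(c);k=(np.hypot(P[...,0]-498,P[...,1]+260)<40)&(P[...,2]>148)&(P[...,2]<162)
q=P[k];print("cap",len(q),np.median(q,0),cv2.minEnclosingCircle(q[:,:2].astype(np.float32)))
E
```

```text
11.4333 [551.9  -6.2 144.2] [-179.8    0.6 -169.6] 72.68433297584014 [ 1.3 -0.   0.7] [-0.2  0.5  1.6  0.   1.1 -1.9]
740 [11.7  9.4 15.1]
981 [ 1.3  7.1 15.2]
cap 463 [ 498.  -257.9  154.8] ((497.6933898925781, -258.8713073730469), 27.35912322998047)
cap 201 [ 497.8 -256.   154. ] ((498.52886962890625, -261.2373962402344), 29.800661087036133)
```

View pics/w6.png

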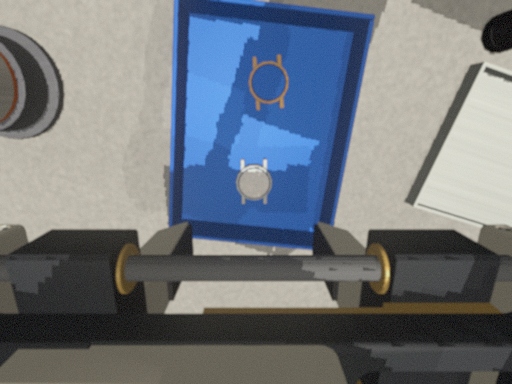

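Both cases lie flat in the tote, steel at (254,182) and gold at (268,82). Next I'll hover over the cap.

>>> servo_tool(
  angular=[
    [0,0,-3],
    [0,0,-9],
    [0,0,-15],
    [0,0,-21],
    [0,0,-27],
    [0,0,-33],
    [0,0,-39],
    [0,0,-45],
    [0,0,-51],
    [0,0,-56],
  ],
  slide=[
    [0,0,20],
    [-4,-15,45],
    [-10,-45,62],
    [-16,-78,66],
    [-23,-112,66],
    [-30,-146,66],
    [-37,-180,66],
    [-44,-212,66],
    [-49,-236,66],
    [-52,-249,66],
  ],
  grip=[0.8,0.8,0.8,0.8,0.8,0.8,0.8,0.8,0.8,0.8],
)

```text
time: 12.42
tool_pos: [495.3, -257.3, 201.1]
tcp_rot: [-3.14, -0.003, 2.338]
contact_force: [0.1, -0.2, -0.4]
grip_width: 82.4
```

>>> servo_tool(
  angular=[
    [0,0,-4],
    [0,0,-4],
    [0,0,-4],
  ],
  slide=[
    [-1,-4,0],
    [-1,-4,0],
    [-1,-4,0],
  ],
  grip=[0.8,0.8,0.8],
)

```text
time: 12.67
tool_pos: [495.3, -258.5, 201.7]
tcp_rot: [-3.141, -0.003, 2.278]
contact_force: [-0.4, -0.9, 0.3]
grip_width: 82.3
```

```bash
python3 - <<'E'
from h import *
np.set_printoptions(precision=1,suppress=True)
o=bot.get_obs();print(o["time"],o["tool_pos"],np.degrees(o["tcp_rot"]),o["grip_width"],o["contact_force"],o["joint_positions"])
c=bot.capture("wrist");cv2.imwrite("pics/w7.png",c["img"])
P=cloud(c,o);k=(np.hypot(P[...,0]-498,P[...,1]+260)<40)&(P[...,2]>145)&(P[...,2]<162)
q=P[k];print("cap",len(q),np.median(q,0),cv2.minEnclosingCircle(q[:,:2].astype(np.float32)))
hsv=cv2.cvtColor(c["img"],cv2.COLOR_BGR2HSV);H,S,V=hsv[...,0].astype(int),hsv[...,1],hsv[...,2]
for i,a,ce,k in blobs(((H<6)|(H>174))&(S>150)&(V>60),100): print(a,ce,np.median(P[k],0),ray(c,*ce,154.5,o))
E
```

```text
12.6667 [ 495.3 -258.5  201.7] [-180.    -0.2  130.5] 82.31171980201344 [-0.4 -0.9  0.3] [-0.6  0.4  1.5  0.   1.3 -1.3]
cap 3753 [ 498.3 -258.   152.3] ((499.5227966308594, -259.4585876464844), 27.368257522583008)
1238 [192.6  61.9] [ 364.3 -203.6   22. ] [ 397.6 -203.5  154.5]
1286 [254.5 216. ] [ 499.  -259.   152.8] [ 498.7 -258.6  154.5]
404 [278.6 290.7] [ 620.7 -350.8   30.7] [ 556.1 -295.1  154.5]
```

View pics/w7.png

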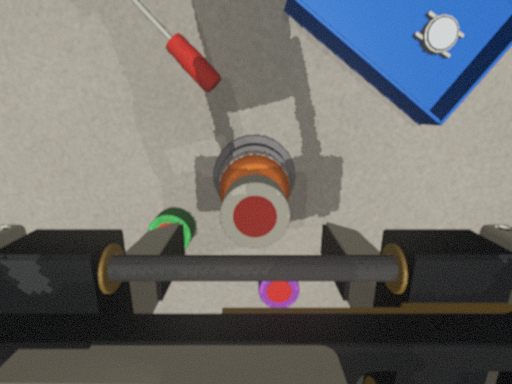

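The cap's red top is at (254,216), which gives (498.8, -259) at the expected height. I'll descend and grip.

>>> servo_tool(
  angular=[
    [0,0,0],
    [0,0,0],
    [0,0,0],
    [0,0,0],
    [0,0,0],
    [0,0,0],
    [0,0,0],
  ],
  slide=[
    [1.5,0,-5],
    [3.3,-0.5,-20],
    [3.3,-0.5,-45],
    [3.3,-0.5,-65],
    [3.3,-0.5,-75],
    [3.3,-0.5,-80],
    [3.3,-0.5,-80],
  ],
  grip=[0.8,0.8,0.8,0.8,0.8,0.8,0.8],
)

```text
time: 13.3
tool_pos: [499.1, -258.7, 122.4]
tcp_rot: [-3.141, -0.002, 2.277]
contact_force: [-0.4, 0.9, 0.9]
grip_width: 82.6
```

>>> servo_tool(
  angular=[
    [0,0,0],
  ],
  slide=[
    [0,0,0],
  ],
  grip=[0.8],
)

```text
time: 13.38
tool_pos: [499.8, -259.4, 124.0]
tcp_rot: [3.141, 0.001, 2.277]
contact_force: [0.7, -0.3, 0.5]
grip_width: 82.8
```

>>> servo_tool(
  angular=[
    [0,0,0],
    [0,0,0],
    [0,0,0],
    [0,0,0],
    [0,0,0],
    [0,0,0],
  ],
  slide=[
    [-0.5,0,-1],
    [-0.5,0,-1],
    [-0.5,0,-1],
    [-0.5,0,-1],
    [-0.5,0,-1],
    [-0.5,0,-1],
  ],
  grip=[-0.2,-0.2,-0.2,-0.2,-0.2,-0.2],
)

```text
time: 13.88
tool_pos: [498.8, -259.5, 122.7]
tcp_rot: [3.142, 0.001, 2.276]
contact_force: [-1.5, 0.4, 2.5]
grip_width: 53.6
```

>>> servo_tool(
  angular=[
    [0,0,0],
    [0,0,0],
    [0,0,0],
  ],
  slide=[
    [0,0,0],
    [0,0,0],
    [0,0,0],
  ],
  grip=[-0.2,-0.2,-0.2],
)

```text
time: 14.13
tool_pos: [498.8, -259.6, 122.6]
tcp_rot: [3.142, 0.001, 2.276]
contact_force: [-1.5, 0.5, 2.5]
grip_width: 53.7
```

>>> servo_tool(
  angular=[
    [0,0,0],
    [0,0,0],
    [0,0,0],
    [0,0,0],
    [0,0,0],
    [0,0,0],
  ],
  slide=[
    [0,0,-1],
    [0,0,-2.5],
    [0,0,-4],
    [0,0,-5.5],
    [0,0,-6.5],
    [0,0,-6.5],
  ],
  grip=[-0.2,-0.2,-0.2,-0.2,-0.2,-0.2],
)

```text
time: 14.63
tool_pos: [498.8, -259.5, 116.2]
tcp_rot: [3.142, 0.001, 2.276]
contact_force: [-2.8, 0.1, 7.7]
grip_width: 54.4
```

>>> servo_tool(
  angular=[
    [0,0,0],
    [0,0,0],
  ],
  slide=[
    [0,0,0],
    [0,0,0],
  ],
  grip=[-0.2,-0.2],
)

```text
time: 14.8
tool_pos: [498.8, -259.5, 116.3]
tcp_rot: [3.142, 0.001, 2.276]
contact_force: [-2.1, -0.2, 7.4]
grip_width: 53.7
```

>>> servo_tool(
  angular=[
    [0,0,0],
    [0,0,2],
    [0,0,6],
    [0,0,10],
    [0,0,14],
    [0,0,18],
    [0,0,20],
  ],
  slide=[
    [0,0,-0.4],
    [0,0,-0.5],
    [0,0,-0.5],
    [0,0,-0.5],
    [0,0,-0.5],
    [0,0,-0.5],
    [0,0,-0.5],
  ],
  grip=[-0.2,-0.2,-0.2,-0.2,-0.2,-0.2,-0.2],
)

```text
time: 15.38
tool_pos: [499.5, -259.6, 116.1]
tcp_rot: [3.141, 0.002, 2.629]
contact_force: [-0.5, 0.5, 7.6]
grip_width: 53.5
```

```bash
python3 - <<'E'
from h import *
np.set_printoptions(precision=2,suppress=True)
o=bot.get_obs();print(o["time"],o["tool_pos"],np.degrees(o["tcp_rot"]),o["grip_width"],o["contact_force"],o["moment"])
c=bot.capture("wrist");cv2.imwrite("pics/w8.png",c["img"])
P=cloud(c,o);k=(np.hypot(P[...,0]-499,P[...,1]+259.5)<12)&(P[...,2]>135)&(P[...,2]<162);print(k.sum(),np.median(P[k],0) if k.any() else 0)
E
```

```text
15.3833 [ 499.52 -259.59  116.1 ] [179.99   0.13 150.62] 53.452941091198646 [-0.5   0.54  7.57] [0.08 0.11 0.  ]
476 [ 492.56 -256.77  146.24]
```

View pics/w8.png

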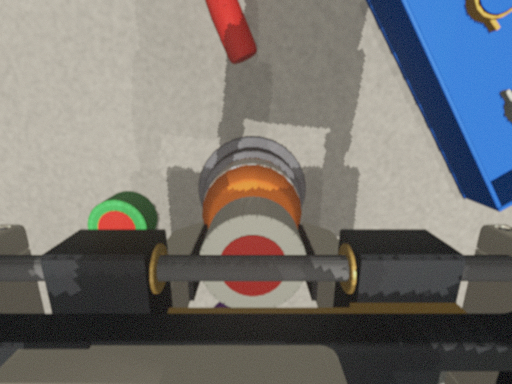

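The cap top is now at 146, down from 152, so it's pressed about 6 mm. The moment is near zero, so the cap is turning freely. I'll continue the twist.

>>> servo_tool(
  angular=[
    [0,0,3],
    [0,0,8],
    [0,0,13],
    [0,0,18],
    [0,0,23],
    [0,0,28],
    [0,0,33],
    [0,0,38],
    [0,0,43],
    [0,0,47],
  ],
  slide=[
    [0,0,0],
    [0,0,0],
    [0,0,0],
    [0,0,0],
    [0,0,0],
    [0,0,0],
    [0,0,0],
    [0,0,0],
    [0,0,0],
    [0,0,0],
  ],
  grip=[-0.2,-0.2,-0.2,-0.2,-0.2,-0.2,-0.2,-0.2,-0.2,-0.2],
)

```text
time: 16.27
tool_pos: [499.6, -259.6, 116.2]
tcp_rot: [-3.14, 0.002, -2.833]
contact_force: [-0.7, -0.2, 8.0]
grip_width: 53.7
```

>>> servo_tool(
  angular=[
    [0,0,1],
    [0,0,1],
    [0,0,1],
  ],
  slide=[
    [0,0,0],
    [0,0,0],
    [0,0,0],
  ],
  grip=[-0.2,-0.2,-0.2],
)

```text
time: 16.52
tool_pos: [499.6, -259.6, 116.1]
tcp_rot: [-3.14, 0.002, -2.82]
contact_force: [0.2, 0.0, 8.5]
grip_width: 53.5
```

```bash
python3 - <<'E'
from h import *
np.set_printoptions(precision=2,suppress=True)
o=bot.get_obs();print(o["time"],o["tool_pos"],np.degrees(o["tcp_rot"]),o["grip_width"],o["contact_force"],o["moment"],o["joint_positions"])
c=bot.capture("wrist");cv2.imwrite("pics/w9.png",c["img"])
P=cloud(c,o);k=(np.hypot(P[...,0]-499,P[...,1]+259.5)<12)&(P[...,2]>135)&(P[...,2]<162);print(k.sum(),np.median(P[k],0) if k.any() else 0)
E
```

```text
16.5167 [ 499.63 -259.62  116.13] [-179.91    0.1  -161.58] 53.52012752664568 [0.17 0.04 8.46] [0.1  0.05 0.05] [-0.62  0.52  1.57  0.    1.05 -2.51]
481 [ 491.84 -261.15  146.32]
```

Turned 68.0° with little moment. I'll lift slowly and watch the force.

>>> servo_tool(
  angular=[
    [0,0,0],
    [0,0,0],
    [0,0,0],
    [0,0,0],
    [0,0,0],
  ],
  slide=[
    [0,0,2],
    [0,0,5],
    [0,0,8],
    [0,0,11],
    [0,0,12],
  ],
  grip=[-0.2,-0.2,-0.2,-0.2,-0.2],
)

```text
time: 16.98
tool_pos: [498.5, -259.1, 127.2]
tcp_rot: [3.141, -0.0, -2.82]
contact_force: [0.8, 0.8, -0.7]
grip_width: 53.6
```

>>> servo_tool(
  angular=[
    [0,0,0],
    [0,0,0],
    [0,0,0],
    [0,0,0],
    [0,0,0],
    [0,0,0],
    [0,0,0],
    [0,0,0],
  ],
  slide=[
    [0,0,6],
    [0,0,18],
    [0,0,33],
    [0,0,47],
    [0,0,57],
    [0,0,62],
    [0,0,63],
    [0,0,63],
  ],
  grip=[-0.2,-0.2,-0.2,-0.2,-0.2,-0.2,-0.2,-0.2],
)

```text
time: 17.65
tool_pos: [498.6, -259.2, 190.1]
tcp_rot: [3.141, -0.0, -2.82]
contact_force: [0.6, 0.1, -0.9]
grip_width: 53.2
```

>>> servo_tool(
  angular=[
    [0,0,0],
    [0,0,0],
    [0,0,0],
  ],
  slide=[
    [0,0,0],
    [0,0,0],
    [0,0,0],
  ],
  grip=[-0.2,-0.2,-0.2],
)

```text
time: 17.9
tool_pos: [498.5, -259.1, 189.6]
tcp_rot: [3.14, -0.001, -2.82]
contact_force: [0.2, -0.6, 0.1]
grip_width: 53.3
```

```bash
python3 - <<'E'
from h import *
np.set_printoptions(precision=2,suppress=True)
o=bot.get_obs();print(o["time"],o["tool_pos"],np.degrees(o["tcp_rot"]),o["grip_width"],o["contact_force"])
w=bot.capture("wrist");P=cloud(w,o);k=(np.hypot(P[...,0]-499,P[...,1]+259.5)<12)&(P[...,2]>200)&(P[...,2]<235);print(k.sum(),np.median(P[k],0) if k.any() else 0)
s=bot.capture("side")["img"];t=bot.capture("top")["img"]
cv2.imwrite("pics/f_w.png",w["img"]);cv2.imwrite("pics/f_s.png",cv2.resize(s[60:260,180:400],None,fx=3.2,fy=3,interpolation=cv2.INTER_CUBIC));cv2.imwrite("pics/f_t.png",t)
E
```

```text
17.9 [ 498.48 -259.14  189.61] [ 179.93   -0.04 -161.59] 53.31196467063502 [ 0.2  -0.62  0.06]
449 [ 491.73 -260.73  219.8 ]
```

View pics/f_s.png

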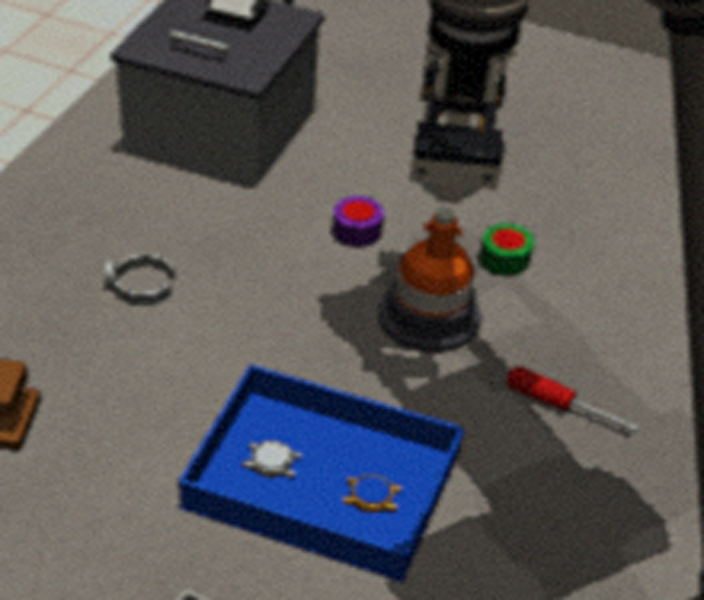

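View pics/f_w.png

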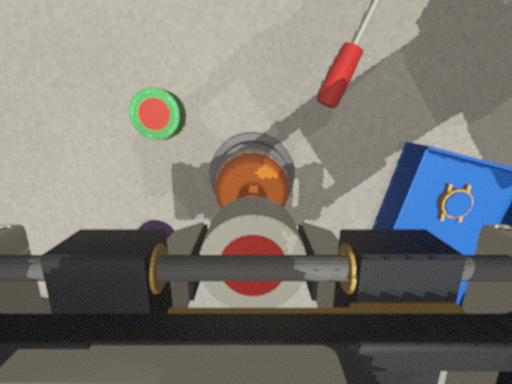

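View pics/f_t.png

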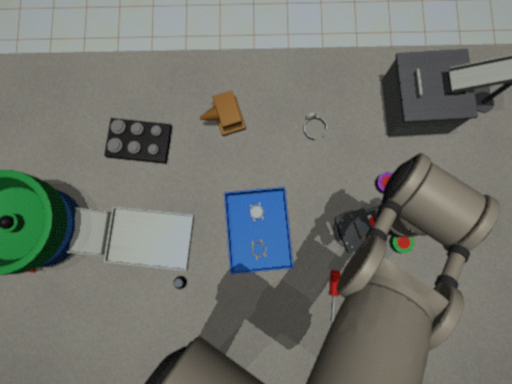

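The side view shows the bare neck with its plug at about (443,212), the cap in the gripper above it, and both cases flat in the tote. The top view shows the tray empty and the bystanders where they were. I'll hand in.

```bash
python3 -c "
from plant import bot
print(bot.close_job()); o=bot.get_obs(); print(o['time'],o['tool_pos'],o['grip_width'])"
```

```text
the job is handed in; nothing more can be done
None
the job is handed in; nothing more can be done
```

The job is done and handed in at about 18 s. Both watch cases are in the blue tote, and the white cap is off the degreaser bottle and still in the gripper.

- **Watch cases:** I lowered each one until it touched the tote floor (8–9 N) before releasing. Afterwards both measured within about 1° of level.
- **Cap:** I pressed it about 6.5 mm, turned it 68° counter-clockwise while holding it down, and lifted it with no resistance. It ended upright with its underside at about z = 188–190 mm, roughly 5 cm above the mouth.
- **Last checks:** The final pictures show the catch tray empty and the bottle's neck bare. By eye, the tote and the other things on the shelf are where they were.
- **Small disagreements:** The wrist camera's heights read about 1–2 mm low, so the cap's height is uncertain by that much. The grip width on the cases read about 37 mm, against a nominal 38. I saw a 5–7 N upward force while gripping the cases in the tray; it was gone once I lifted them.

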